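Shut off the air and vent the branch with the brass tee

TASK

The brass tee on the pneumatic valve block is about to be changed, so make its branch safe. First push the red lever of the supply valve round until it meets its stop, crosswise to the pipe, without forcing it, so that the air is shut off; then reach a fingertip into the well of the valve that carries the tee, press the sunken override button down to its stop, keep it down for two seconds so that the trapped air escapes, and let it come back up. This is fingertip work: push the lever, do not grip it, do not press the other valve's button, and leave the loose tools and parts where they lie.

Things in the scene. Friction and masses are not known exactly. Their poses are not given: they have to be found in the camera images.
- valve_block: Valve block, screwed down: steel plate (x -75 to 75, y -140 to 112, 6 mm thick) with an aluminium sub-base, two equal grey valves side by side along y and a brass ball valve at the -y end. Origin on the table top; z up, +x away from the robot (yaw up to 0.25 rad). Behind each well a black coil, x 32 to 70, top 88 mm high. Only the lever and the two buttons move.
- supply_lever (a joint): Angle of the ball valve's red lever, rad. 0 = open: along the pipe, pointing to the block's -y. Grows counter-clockwise seen from above, towards the block's +x. 1.57 = shut: crosswise, pointing to +x, hard stop. Starts between 0 and 0.25. Light friction (0.05 N m, about 1 N at the handle); it stays where it is left.
- lever_pivot (a point): On the lever's vertical pivot axis, 50 mm above the table, at (0, -61) mm in the block's frame. The lever is a flat bar 16 mm wide, 47 to 53 mm above the table, from 20 to 65 mm out from the axis. The brass body beneath is 26 mm wide, top 42 mm; the pipe beyond, under the open lever, is 21 mm wide at most, top 39 mm, and turns down into the plate 63 mm out.
- lever_end (a point): Point on the centre line of the red lever, 60 mm out from the pivot axis (5 mm short of its end), at the same height; moves with the lever.
- well_right (a point): Centre of the mouth of the right-hand well (the block's -y valve, next to the ball valve), at the rim, 86 mm above the table. A round hole 46 mm across and 34 mm deep in the flat top of a grey valve 72 mm (x) by 62 mm (y). At its bottom stands a flat round black button 28 mm across, its top 24 mm below the rim.
- well_left (a point): The same for the left-hand well (the block's +y valve), 66 mm from the other.
- override_right (a joint): How far the button in the right-hand well is pressed down, m: 0 = up, 0.008 = at its stop. Spring-loaded: 3 N to start, about 6 N at the stop; it comes up when released.
- override_left (a joint): The same for the button in the left-hand well.
- tee: The brass tee, 28 x 50 x 14 mm, screwed into the front (robot-side) outlet of one of the two valves; which one changes. Its stem goes into the block and its 50 mm bar lies across the outlet. Origin at the middle of its underside, 17 mm above the table, 56 mm in front (the block's -x) of the centre of its own valve's well.
- tube_fitting: The black push-in tube fitting, 14 mm thick, 35 mm long, screwed into the outlet of the other valve in the same way. Its origin likewise lies 56 mm in front of that valve's well.
- spanner_13: one of the six loose things lying round the job, to be left where it lies: a steel spanner, 31 x 153 x 7 mm, in front of the block.
- thread_tape: one of the six loose things lying round the job, to be left where it lies: a white roll of thread tape, 54 mm across, 15 mm high.
- spare_fitting: one of the six loose things lying round the job, to be left where it lies: a grey push-in tube fitting, 14 x 35 x 14 mm, near the ball valve's lever.
- bolt_m8_1: one of the six loose things lying round the job, to be left where it lies: a bolt, 15 x 46 x 13 mm, behind the ball valve.
- quick_coupling: one of the six loose things lying round the job, to be left where it lies: a brass quick coupling, 27 x 51 x 27 mm, behind the block.
- seal_jar: one of the six loose things lying round the job, to be left where it lies: a clear jar with a black lid, 58 mm across, 56 mm high, behind the block.

How it is judged:
By the outcome, as a careful person would: the job done as asked, in the order asked, and still so for the second after the job is handed in, with the robot touching nothing.
It also fails if it takes over 54 s, if anything falls off the work surface, if the arm or the gripper's body presses on something with over 40 N, if the wrist force passes 120 N, or if a joint passes its speed limit or range.

ROBOT

A 7-joint arm with a two-finger parallel gripper is mounted at the origin on a cart in front of the work surface, level with it; the furniture and walls round the work are solid. World frame = base frame: x ahead of the robot, y to its left, z up, the work surface at z = 0. Lengths are in m, angles in rad, forces in N, time in s.
With the tool pointing down it reaches from about 0.425 to 0.925 m from the base axis. Payload 6.8 kg.
Tool frame: the origin (TCP) lies at the very end of the fingers, on their centre line; the grasp point (between the pads) lies 19 mm behind it; z points along the fingers, y is the line along which they close (so a half turn about z gives the same grasp; the last joint's range is limited). The gripper opens to 85 mm and grips with 20 to 120 N. Pads are 22 mm wide; open, the fingers measure 114 mm over their backs; the gripper's body (76 mm by 85 mm) begins 54 mm behind the grasp point. The pads swing forward as they close: fully open they stand 13 mm farther back than shut.
Start: joints at [-1.435, 0.477, 0.022, 1.555, -0.011, 1.109, -0.083], TCP at [0.163, 0.655, 0.231] pointing down, gripper open.
Joint ranges: [-2.96, 2.96], [-0.34, 2.1], [-1.41, 1.46], [0.24, 2.44], [-1.37, 4.51], [0.17, 1.92], [-2.96, 2.96]. Speed limits (rad/s): [2.39, 2.39, 3.14, 3.14, 3.14, 3.14, 3.14].

INTERFACE

Orientations are given as a rotation vector (axis times angle).
In Python, from bench import r gives the robot as it stands.
- The arm moves only by the tool play_rows, never from a script. Its argument "targets" is text: rows parted by semicolons, each of 5 numbers parted by spaces: the closure, from -1 (fully open) to 1 (shut), then the shift along the tool's x, y, z in m, then the turn about the tool's z in rad. In form: gripper dx dy dz spin; .... A call has 1 to 8 rows; each row is the pose to reach, as a shift and turn from the pose commanded when the call began, along the tool's axes at that moment; what a row does not reach only later rows make up. A row lasts 1/12 s, in which the tool goes at most 41.7 mm and 7.16 degrees, less where a joint would pass 70% of its speed; a pose out of reach is approached as far as the arm can. A call with a gripper value outside its range is refused whole. The fingers move at their own pace and stop on an object; "squeeze" is the grip in N (left out, the last holds). Time passes only in rows, so rows that repeat a pose let the fingers close. It gives the time, the measured TCP pose, the force, the opening and the grip force at its end, in the units of the state.
- r.get_obs(): the state, without advancing time (a new reading comes with each control period).
- r.grab_frame(name): name is "side" or "top" or "wrist"; returns the picture (420x560x3 uint8, red, green, blue); there is no depth.
- r.camera_info(name): a dict with "fov_y" (degrees; the focal length in pixels is half the picture's height over the tangent of half this angle, whatever the lens; pixels are square), "cx", "cy" (the principal point, pixels), "position" and "rotation" of the camera in the world. Camera axes: x right, y down, z forward; pixel columns grow to the right and rows downward; lengths in m; the calibration is good to about 2 mm. The wrist camera is an equidistant fisheye: a pixel r from the principal point sees the ray r / f radians off the axis. A picture is of the moment at which its call begins: read the wrist's pose just before it. camera_info takes no time and is no camera call; for the wrist camera it gives the pose at the moment of the call.
- r.hand_in(): hands the job in; it is judged then, once.
The state is a dict: "clock": time; "joints": joint angles; "qvel": joint speeds; "tau": joint torques, N m; "tcp_pos": TCP position; "orientation": TCP orientation; "contact_force": force on the tool from outside, world axes, zero at the start; "moment": the same for the moment, N m; "grip_width": finger opening in m; "gripper_force": force on a finger pad.
Only numpy, scipy, OpenCV 4.12 (cv2) and the standard library are available. Lean on these libraries where they do the work, as an engineer would, in place of code of your own. Each camera call takes 0.05 s, during which the arm holds its last target. There are 200 camera calls.

## Working session

There is one attempt and no reset: what is moved stays moved. The work goes in short steps, Python scripts to look and compute and a tool call to move; the robot and the scene stay as the last step left them, time stands still between calls to the robot, and variables do not carry over. Pictures are saved under pics/ and viewed, at most 10 in all, crops included, and the job is handed in when it is done.

Besides the shell and the picture viewer there is one more tool, called after "Call:" in YAML: its name, and indented under it one key for each argument. play_rows: Moves the arm, as the interface text tells. Its arguments: {"type":"object","properties":{"targets":{"type":"string"},"squeeze":{"type":"number"}},"required":["targets"]}

```bash
mkdir -p pics; python3 - <<'E'
from bench import r
import cv2,numpy as np
o=r.get_obs();print({k:np.round(v,3) for k,v in o.items()})
for n in("top","side"):
    im=r.grab_frame(n);cv2.imwrite(f"pics/{n}0.png",im[:,:,::-1]);print(r.camera_info(n))
E
```

```text
{'clock': np.float64(0.0), 'joints': array([-1.435,  0.478,  0.022,  1.556, -0.011,  1.109, -0.083]), 'qvel': array([-0.001,  0.002, -0.   , -0.002, -0.   , -0.002,  0.001]), 'tau': array([-0.0000e+00, -5.9646e+01,  1.6080e+00, -2.8119e+01,  1.3000e-02,
        1.0000e-02,  0.0000e+00]), 'tcp_pos': array([0.163, 0.654, 0.23 ]), 'orientation': array([-3.820e-01, -3.118e+00,  3.000e-03]), 'contact_force': array([-0.1  ,  0.149,  0.535]), 'moment': array([-0.007,  0.023,  0.02 ]), 'gripper_force': np.float64(0.0), 'grip_width': np.float64(0.085)}
{'fov_y': 44.71562945870982, 'cx': 289.3385504627838, 'cy': 206.6774368687722, 'position': array([ 0.53029222, -0.09802454,  0.93360447]), 'rotation': array([-2.17962218,  2.23861629, -0.09772336])}
{'fov_y': 43.35103577464876, 'cx': 274.25504225143294, 'cy': 203.22048857028423, 'position': array([0.40714141, 0.53433739, 0.70367342]), 'rotation': array([-0.39611813,  2.74249771, -1.24217484])}
```

View pics/top0.png

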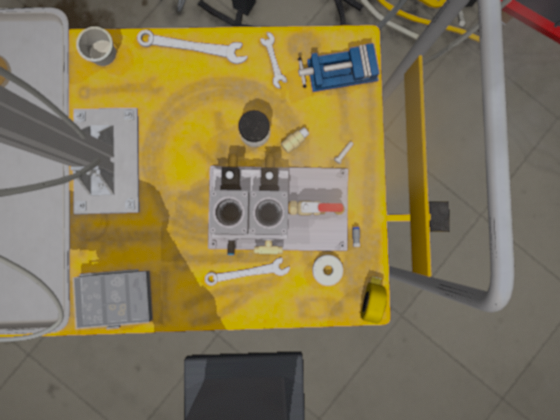

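View pics/side0.png

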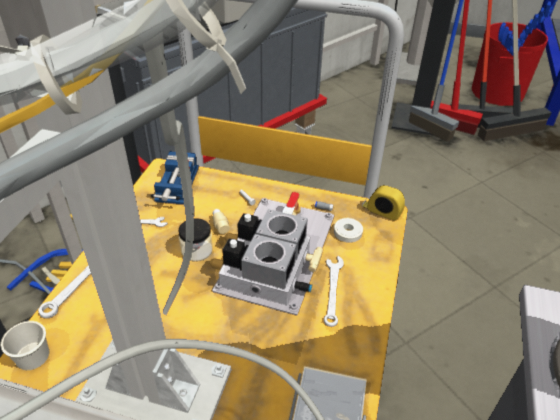

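The tee (brass, pixel 268,247 in the top view) is on the right valve next to the ball valve. The black fitting (231,246) is on the left one. The red lever is at (331,208) and points to -y. A tall post stands on the left, with its foot at about (105,160), between the start pose and the block.

```bash
cat > h.py <<'E'
import numpy as np,cv2
from scipy.spatial.transform import Rotation as R
def ray(ci,u,v,fish=False,H=420):
    f=H/2/np.tan(np.radians(ci['fov_y'])/2);a,b=(u-ci['cx']),(v-ci['cy'])
    if fish:
        rr=np.hypot(a,b);t=rr/f;d=np.array([a/rr*np.sin(t),b/rr*np.sin(t),np.cos(t)]) if rr>0 else np.array([0,0,1.])
    else: d=np.array([a/f,b/f,1])
    return R.from_rotvec(ci['rotation']).apply(d)
def onz(ci,u,v,z,fish=False):
    d=ray(ci,u,v,fish);p=ci['position'];return p+d*(z-p[2])/d[2]
def proj(ci,P,fish=False,H=420):
    f=H/2/np.tan(np.radians(ci['fov_y'])/2);q=R.from_rotvec(ci['rotation']).inv().apply(np.array(P)-ci['position'])
    if fish:
        n=np.hypot(q[0],q[1]);t=np.arctan2(n,q[2]);return np.array([ci['cx']+f*t*q[0]/n,ci['cy']+f*t*q[1]/n])
    return np.array([ci['cx']+f*q[0]/q[2],ci['cy']+f*q[1]/q[2]])
def tri(c1,p1,c2,p2):
    a,b=ray(c1,*p1),ray(c2,*p2);A=np.c_[a,-b];s=np.linalg.lstsq(A,c2['position']-c1['position'],rcond=None)[0]
    x,y=c1['position']+s[0]*a,c2['position']+s[1]*b;return (x+y)/2,np.linalg.norm(x-y)
E
python3 - <<'E'
from h import *
from bench import r
np.set_printoptions(precision=4,suppress=True)
c=r.camera_info("top");s=r.camera_info("side")
im=cv2.imread("pics/top0.png");hsv=cv2.cvtColor(im,cv2.COLOR_BGR2HSV)
m=(((hsv[...,0]<8)|(hsv[...,0]>172))&(hsv[...,1]>130)&(hsv[...,2]>80)).astype(np.uint8);m[:190]=0;m[225:]=0;m[:,:290]=0;m[:,360:]=0
ys,xs=np.nonzero(m);print("lever px",xs.min(),xs.max(),xs.mean(),ys.mean(),len(xs))
box=cv2.minAreaRect(np.c_[xs,ys].astype(np.float32));print(box)
for n,(u,v,z) in dict(leverc=(xs.mean(),ys.mean(),.053),leverL=(xs.min(),ys[xs==xs.min()].mean(),.053),leverR=(xs.max(),ys[xs==xs.max()].mean(),.053),wellL=(230,212,.086),wellR=(269,212,.086),pl_fl=(210,250,.006),pl_fr=(345,249,.006),pl_br=(348,168,.006),pl_bl=(210,168,.006),postfoot1=(75,108,0),postfoot2=(137,213,0),post=(105,160,0.02),tape=(376,300,.05),boxr=(150,270,0.03),spare=(356,236,.014),fence=(412,280,.1),edge=(385,200,0)).items():
    print(n,onz(c,u,v,z))
a=cv2.resize(im[150:270,190:370],(720,480),interpolation=cv2.INTER_CUBIC);cv2.imwrite("pics/top_crop.png",a)
E
```

```text
lever px 319 342 330.53614457831327 207.16867469879517 166
((330.5, 207.5), (7.0, 23.0), 90.0)
leverc [ 0.5759 -0.1993  0.053 ]
leverL [ 0.5767 -0.1793  0.053 ]
leverR [ 0.5748 -0.2192  0.053 ]
wellL [ 0.5705 -0.0283  0.086 ]
wellR [ 0.5688 -0.0928  0.086 ]
pl_fl [0.5067 0.0157 0.006 ]
pl_fr [ 0.5015 -0.2286  0.006 ]
pl_br [ 0.6495 -0.2392  0.006 ]
pl_bl [0.6554 0.0129 0.006 ]
postfoot1 [0.7722 0.257  0.    ]
postfoot2 [0.5772 0.1469 0.    ]
post [0.6722 0.1971 0.02  ]
tape [ 0.4137 -0.2732  0.05  ]
boxr [0.4755 0.1177 0.03  ]
spare [ 0.5246 -0.2482  0.014 ]
fence [ 0.4508 -0.3237  0.1   ]
edge [ 0.5893 -0.3066  0.    ]
```

View pics/top_crop.png

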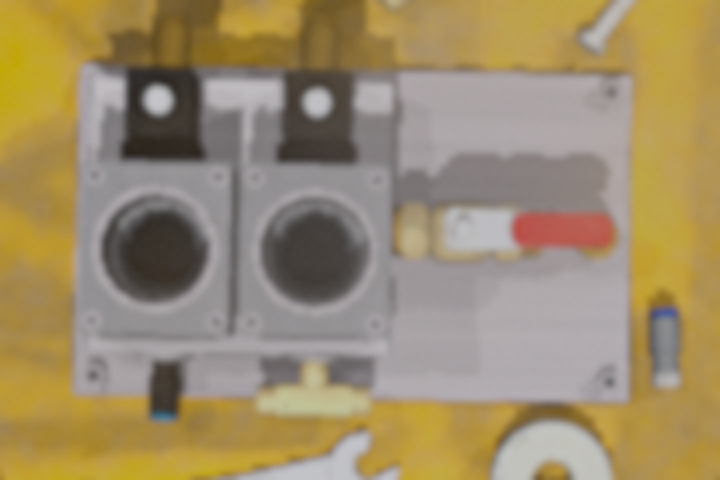

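The zoomed crop confirms it: the brass tee at (313,400) is under the right well (317,249), and the lever lies along the pipe from (515,230) to (612,230). Next I check the furniture on the swing path, using the wrist view and epipolar comparisons.

```bash
python3 - <<'E'
from h import *
from bench import r
np.set_printoptions(precision=3,suppress=True)
c=r.camera_info("top");s=r.camera_info("side");w=r.camera_info("wrist")
cv2.imwrite("pics/wrist0.png",r.grab_frame("wrist")[:,:,::-1]);print(w)
for z in(0,.2,.3,.4,.5,.6):print("post",z,proj(c,[.672,.197,z]),proj(s,[.672,.197,z]))
for px in((180,345),(20,380),(370,410),(150,95),(30,165),(180,200)):
    print("side",px)
    for d in(.15,.25,.35,.45,.55,.7):
        k=ray(s,*px);P=s['position']+k*d;print("  ",d,P,proj(c,P))
E
```

```text
{'fov_y': 65.70646984690485, 'cx': 284.3987341207309, 'cy': 209.7993875190428, 'position': array([0.095, 0.672, 0.373]), 'rotation': array([2.291, 1.791, 0.25 ])}
post 0 [108.652 161.701] [157.091 386.185]
post 0.2 [ 63.775 141.614] [134.497 298.679]
post 0.3 [ 30.675 126.798] [119.228 239.546]
post 0.4 [-14.884 106.406] [ 99.907 164.717]
post 0.5 [-81.565  76.559] [74.673 66.986]
post 0.6 [-188.493   28.697] [ 40.32  -66.061]
side (180, 345)
   0.15 [0.455 0.459 0.574] [-570.879  372.745]
   0.25 [0.487 0.408 0.488] [-333.556  303.531]
   0.35 [0.519 0.358 0.401] [-178.87   258.418]
   0.45 [0.552 0.308 0.315] [-70.061 226.684]
   0.55 [0.584 0.257 0.228] [ 10.646 203.147]
   0.7 [0.632 0.182 0.099] [ 98.965 177.389]
side (20, 380)
   0.15 [0.497 0.478 0.566] [-576.914  307.951]
   0.25 [0.557 0.44  0.474] [-350.043  221.562]
   0.35 [0.617 0.402 0.383] [-204.285  166.06 ]
   0.45 [0.677 0.364 0.291] [-102.737  127.392]
   0.55 [0.737 0.326 0.199] [-27.933  98.908]
   0.7 [0.826 0.27  0.061] [53.426 67.927]
side (370, 410)
   0.15 [0.4   0.455 0.561] [-538.857  450.286]
   0.25 [0.3
[... 405 characters left out ...]
42.708 146.157]
   0.55 [0.664 0.101 0.423] [ 69.665 107.019]
   0.7 [ 0.734 -0.017  0.347] [198.425  62.173]
side (30, 165)
   0.15 [0.506 0.438 0.612] [-634.364  301.455]
   0.25 [0.572 0.374 0.551] [-383.341  195.534]
   0.35 [0.638 0.31  0.489] [-209.424  122.148]
   0.45 [0.704 0.246 0.428] [-81.815  68.303]
   0.55 [0.77  0.182 0.367] [15.807 27.111]
   0.7 [0.868 0.086 0.275] [125.673 -19.248]
side (180, 200)
   0.15 [0.463 0.433 0.605] [-609.112  371.606]
   0.25 [0.501 0.365 0.539] [-354.402  292.939]
   0.35 [0.538 0.297 0.473] [-179.612  238.956]
   0.45 [0.575 0.229 0.407] [-52.229 199.614]
   0.55 [0.613 0.162 0.342] [ 44.73  169.668]
   0.7 [0.669 0.06  0.243] [153.347 136.122]
```

View pics/wrist0.png

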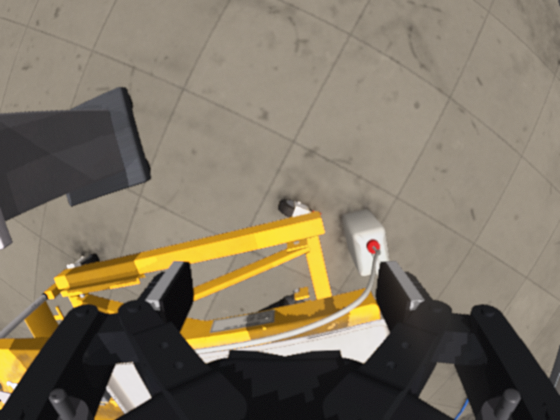

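Call:
play_rows:
  targets: "1 0 -0.04 -0.02 0;1 0 -0.08 -0.04 0;1 0 -0.115 -0.06 0;1 0 -0.15 -0.075 0;1 0 -0.185 -0.09 0;1 0 -0.21 -0.1 0;1 0 -0.21 -0.1 0;1 0 -0.21 -0.1 0"

```text
clock: 0.82
tcp_pos: [0.1122, 0.4507, 0.3323]
orientation: [0.382, 3.118, 0.004]
contact_force: [-0.2, -0.1, -0.6]
grip_width: 0.0
gripper_force: 0.0
```

Call:
play_rows:
  targets: "1 -0.035 -0.001 0 0;1 -0.07 -0.005 0 0;1 -0.1 -0.011 0 0;1 -0.13 -0.019 0 0;1 -0.16 -0.028 0 0;1 -0.185 -0.039 0 0;1 -0.21 -0.052 0 0;1 -0.235 -0.066 0 0"

```text
clock: 1.48
tcp_pos: [0.3258, 0.3301, 0.3304]
orientation: [-0.382, -3.118, 0.002]
contact_force: [0.5, 0.7, 0.2]
grip_width: -0.0004
gripper_force: 0.0
```

```bash
python3 - <<'E'
from h import *
from bench import r
o=r.get_obs();print({k:np.round(o[k],3) for k in('clock','joints','tcp_pos','contact_force')})
a=r.grab_frame("side");b=r.grab_frame("wrist")
cv2.imwrite("pics/mid.png",cv2.resize(np.hstack([a,b])[:,:,::-1],(800,300),interpolation=cv2.INTER_AREA))
E
```

```text
{'clock': np.float64(1.483), 'joints': array([-1.171,  0.024,  0.251,  1.919, -0.006,  1.201,  0.409]), 'tcp_pos': array([0.326, 0.33 , 0.33 ]), 'contact_force': array([0.464, 0.676, 0.219])}
```

View pics/mid.png

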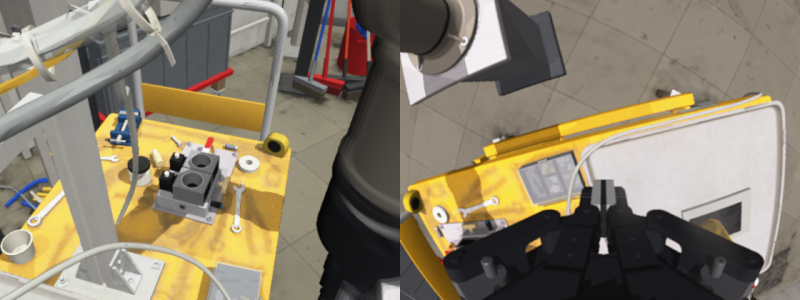

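The mid-swing picture shows the arm clear of the post and hoses on the side view, and the thin hose runs low along the tray. I continue the swing.

Call:
play_rows:
  targets: "1 -0.027 -0.022 0 0;1 -0.053 -0.042 0 0;1 -0.077 -0.063 0 0;1 -0.1 -0.086 0 0;1 -0.121 -0.11 0 0;1 -0.14 -0.135 0 0;1 -0.158 -0.162 0 0;1 -0.173 -0.19 0 0"

```text
clock: 2.25
tcp_pos: [0.4475, 0.1038, 0.3308]
orientation: [0.381, 3.118, -0.002]
contact_force: [0.8, -0.3, 0.1]
grip_width: 0.0001
gripper_force: 0.0
```

```bash
python3 - <<'E'
from h import *
from bench import r
o=r.get_obs();print({k:np.round(o[k],3) for k in('clock','joints','tcp_pos','contact_force')})
E
```

```text
{'clock': np.float64(2.25), 'joints': array([-8.830e-01, -0.000e+00,  5.270e-01,  1.941e+00,  1.000e-03,
        1.201e+00,  9.710e-01]), 'tcp_pos': array([0.447, 0.104, 0.331]), 'contact_force': array([ 0.806, -0.303,  0.096])}
```

Call:
play_rows:
  targets: "1 -0.014 -0.036 0 -0.03;1 -0.028 -0.072 0 -0.06;1 -0.042 -0.108 0 -0.09;1 -0.057 -0.144 0.01 -0.12;1 -0.072 -0.18 0.02 -0.15;1 -0.086 -0.215 0.03 -0.18;1 -0.1 -0.25 0.04 -0.2;1 -0.115 -0.284 0.05 -0.22"

```text
clock: 2.92
tcp_pos: [0.4902, -0.2003, 0.2804]
orientation: [-0.034, -3.141, 0.002]
contact_force: [0.9, 0.7, -1.2]
grip_width: -0.0001
gripper_force: 0.0
```

```bash
python3 - <<'E'
from h import *
from bench import r
np.set_printoptions(precision=4,suppress=True)
o=r.get_obs();print({k:np.round(o[k],3) for k in('clock','joints','tcp_pos','contact_force')})
print(R.from_rotvec(o['orientation']).as_matrix())
w=r.camera_info("wrist");print(w);im=r.grab_frame("wrist")
cv2.imwrite("pics/w1.png",im[:,:,::-1])
for n,P in dict(pivot=(.577,-.159,.05),end=(.576,-.219,.05),wellR=(.569,-.093,.086),tcp=o['tcp_pos']).items():print(n,proj(w,P,True))
E
```

```text
{'clock': np.float64(2.917), 'joints': array([-0.426,  0.236,  0.833,  1.883, -0.194,  1.106,  2.03 ]), 'tcp_pos': array([ 0.49, -0.2 ,  0.28]), 'contact_force': array([ 0.938,  0.736, -1.193])}
[[-0.9998  0.0214 -0.0003]
 [ 0.0214  0.9998 -0.001 ]
 [ 0.0003 -0.001  -1.    ]]
{'fov_y': 65.70646984690485, 'cx': 284.3987341207309, 'cy': 209.7993875190428, 'position': array([ 0.4204, -0.1982,  0.423 ]), 'rotation': array([2.0916, 2.0468, 0.2871])}
pivot [319.0964 247.1209]
end [270.8527 247.4452]
wellR [378.4366 250.6877]
tcp [283.7246 266.6272]
```

View pics/w1.png

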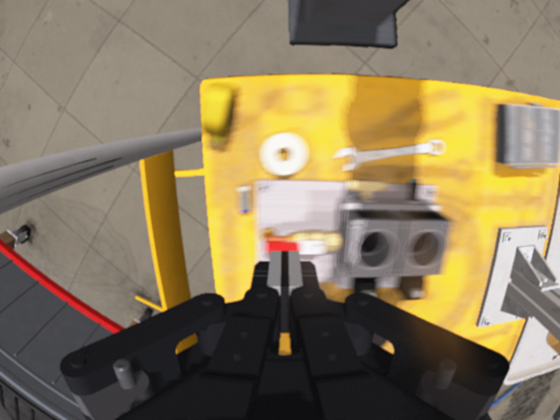

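The wrist view agrees with the estimates: lever near (280,245) and right well at (377,248). I descend on the robot side of the lever.

Call:
play_rows:
  targets: "1 -0.012 -0.004 0.035 0;1 -0.025 -0.008 0.07 0;1 -0.036 -0.01 0.11 0;1 -0.045 -0.012 0.15 0;1 -0.045 -0.012 0.185 0;1 -0.045 -0.012 0.215 0;1 -0.045 -0.012 0.236 0;1 -0.045 -0.012 0.236 0"

```text
clock: 3.63
tcp_pos: [0.5315, -0.2102, 0.04]
orientation: [-0.035, -3.132, -0.002]
contact_force: [-0.7, 0.5, -0.0]
grip_width: 0.0002
gripper_force: 0.0
```

```bash
cat > ob.py <<'E'
from h import *
from bench import r
np.set_printoptions(precision=4,suppress=True)
def st():
    o=r.get_obs();print({k:np.round(o[k],4).tolist() for k in('clock','joints','tcp_pos','contact_force')});return o
def red(n="top"):
    im=r.grab_frame(n);h=cv2.cvtColor(im,cv2.COLOR_RGB2HSV)
    m=(((h[...,0]<8)|(h[...,0]>172))&(h[...,1]>130)&(h[...,2]>80)).astype(np.uint8)
    c=r.camera_info(n);u0,v0=proj(c,(.577,-.159,.05)).astype(int);k=np.zeros_like(m);k[v0-45:v0+45,u0-45:u0+45]=1;m&=k
    ys,xs=np.nonzero(m)
    if len(xs)<5: print("red: few");return im
    P=onz(c,xs.mean(),ys.mean(),.053);d=P-[.577,-.159,.053];print(n,"red centroid",P,len(xs),"angle(world, from -y)",np.arctan2(d[0],-d[1]),"rad",np.hypot(d[0],d[1]));return im
E
python3 - <<'E'
from ob import *
st();red();im=r.grab_frame("side");red("side")
cv2.imwrite("pics/s1.png",cv2.resize(im[150:270,200:380],(720,480),interpolation=cv2.INTER_CUBIC)[:,:,::-1])
E
```

```text
{'clock': 3.6333, 'joints': [-0.1731, 0.6445, 0.5913, 1.9691, -0.5446, 0.6998, 2.3049], 'tcp_pos': [0.5315, -0.2102, 0.04], 'contact_force': [-0.7416, 0.4827, -0.0395]}
top red centroid [ 0.5768 -0.1878  0.053 ] 52 angle(world, from -y) -0.008360349987536752 rad 0.028798153106321518
side red centroid [ 0.5754 -0.1979  0.053 ] 111 angle(world, from -y) -0.04165683317950245 rad 0.03892150233666938
```

View pics/s1.png

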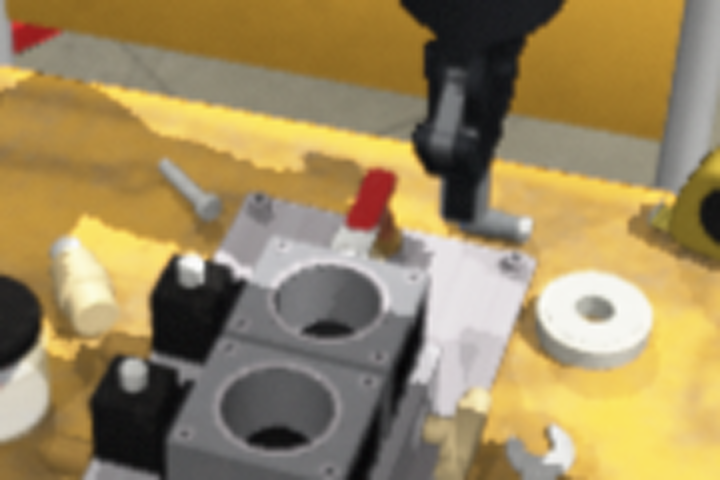

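Side view crop: the finger (460,215) is beside the lever (370,200) and clear of it; the bolt and spare fitting are untouched. I start pushing.

Call:
play_rows:
  targets: "1 -0.012 0.001 -0.001 0;1 -0.022 0.002 -0.001 0;1 -0.029 0.001 -0.001 0;1 -0.036 -0.001 -0.001 0;1 -0.043 0 -0.001 0;1 -0.05 0 -0.001 0;1 -0.056 0.001 -0.001 0;1 -0.063 0.003 -0.001 0"

```text
clock: 4.45
tcp_pos: [0.5974, -0.2108, 0.0462]
orientation: [-0.038, -3.141, 0.0]
contact_force: [-2.9, -0.0, 0.3]
grip_width: -0.0002
gripper_force: 1.2
```

```bash
python3 - <<'E'
from ob import *
st();red();red("side")
E
```

```text
{'clock': 4.45, 'joints': [-0.1789, 0.7108, 0.5963, 1.8213, -0.5475, 0.7803, 2.2515], 'tcp_pos': [0.5974, -0.2108, 0.0462], 'contact_force': [-2.876, -0.0057, 0.2694]}
red: few
side red centroid [ 0.6067 -0.1865  0.053 ] 111 angle(world, from -y) 0.822658419164613 rad 0.040454391476886065
```

Call:
play_rows:
  targets: "1 -0.003 0.0015 0.001 0;1 -0.006 0.003 0.002 0;1 -0.012 0.007 0.002 0;1 -0.017 0.0115 0.002 0;1 -0.0195 0.014 0.002 0;1 -0.0215 0.017 0.002 0;1 -0.024 0.0205 0.002 0;1 -0.024 0.0205 0.002 0"

```text
clock: 5.22
tcp_pos: [0.6226, -0.1894, 0.0442]
orientation: [0.035, 3.141, 0.001]
contact_force: [0.1, -0.8, 0.2]
grip_width: 0.0001
gripper_force: 0.3
```

```bash
python3 - <<'E'
from ob import *
st();red();red("side")
E
```

```text
{'clock': 5.2167, 'joints': [-0.211, 0.7357, 0.5944, 1.7786, -0.5527, 0.7994, 2.2078], 'tcp_pos': [0.6226, -0.1894, 0.0442], 'contact_force': [0.0711, -0.7551, 0.153]}
red: few
side red centroid [ 0.6216 -0.1664  0.053 ] 119 angle(world, from -y) 1.4062590277447713 rad 0.045240387311454404
```

Call:
play_rows:
  targets: "1 -0.001 0.001 0 0;1 -0.002 0.002 0 0;1 -0.002 0.003 0 0;1 -0.003 0.004 0 0;1 -0.003 0.004 0 0"

```text
clock: 5.73
tcp_pos: [0.6248, -0.1866, 0.0443]
orientation: [-0.037, -3.141, -0.0]
contact_force: [-1.1, -0.8, 0.9]
grip_width: 0.0004
gripper_force: 0.5
```

Call:
play_rows:
  targets: "1 0 0.0005 0 0;1 0 0.001 0 0;1 0 0.0015 0 0;1 0 0.0015 0 0"

```text
clock: 6.07
tcp_pos: [0.625, -0.1852, 0.0444]
orientation: [0.037, 3.141, -0.0]
contact_force: [0.1, -1.0, 0.8]
grip_width: 0.0001
gripper_force: 0.5
```

```bash
python3 - <<'E'
from ob import *
st();red("side")
E
```

```text
{'clock': 6.0667, 'joints': [-0.2187, 0.7373, 0.5956, 1.7756, -0.5529, 0.8013, 2.1987], 'tcp_pos': [0.625, -0.1852, 0.0444], 'contact_force': [0.0767, -0.9725, 0.7528]}
side red centroid [ 0.6238 -0.1632  0.053 ] 114 angle(world, from -y) 1.481073421050328 rad 0.047017429826992356
```

Call:
play_rows:
  targets: "1 0 0.0005 0 0;1 0 0.001 0 0;1 0 0.0015 0 0;1 0 0.0015 0 0"

```text
clock: 6.45
tcp_pos: [0.625, -0.1836, 0.0443]
orientation: [0.037, 3.141, 0.0]
contact_force: [0.0, -1.6, 0.5]
grip_width: 0.0001
gripper_force: 0.5
```

Call:
play_rows:
  targets: "1 0 0.0005 0 0;1 0 0.001 0 0;1 0 0.001 0 0;1 0 0.001 0 0"

```text
clock: 6.78
tcp_pos: [0.6249, -0.1826, 0.0443]
orientation: [-0.037, -3.141, -0.0]
contact_force: [-0.2, -0.4, -0.1]
grip_width: 0.0
gripper_force: 0.5
```

Call:
play_rows:
  targets: "1 0 0.0005 0 0;1 0 0.001 0 0;1 0 0.001 0 0;1 0 0.001 0 0"

```text
clock: 7.12
tcp_pos: [0.6249, -0.1816, 0.0443]
orientation: [-0.037, -3.141, -0.0]
contact_force: [0.3, -0.6, 0.5]
grip_width: 0.0003
gripper_force: 0.5
```

Call:
play_rows:
  targets: "1 0 0.0005 0 0;1 0 0.001 0 0;1 0 0.001 0 0;1 0 0.001 0 0"

```text
clock: 7.45
tcp_pos: [0.6249, -0.1806, 0.0443]
orientation: [-0.037, -3.141, -0.0]
contact_force: [0.9, -0.5, 0.5]
grip_width: -0.0002
gripper_force: 0.5
```

Call:
play_rows:
  targets: "1 0 0.0005 0 0;1 0 0.001 0 0;1 0 0.001 0 0;1 0 0.001 0 0"

```text
clock: 7.78
tcp_pos: [0.6249, -0.1796, 0.0443]
orientation: [-0.037, -3.141, -0.0]
contact_force: [0.7, -0.6, 0.3]
grip_width: -0.0
gripper_force: 0.5
```

```bash
python3 - <<'E'
from ob import *
st();red("side")
E
```

```text
{'clock': 7.7833, 'joints': [-0.2279, 0.7357, 0.596, 1.7795, -0.5531, 0.7998, 2.1914], 'tcp_pos': [0.6249, -0.1796, 0.0443], 'contact_force': [0.6644, -0.6463, 0.2848]}
side red centroid [ 0.6258 -0.1587  0.053 ] 104 angle(world, from -y) 1.5759692007581967 rad 0.048805458590577035
```

Call:
play_rows:
  targets: "1 0 0.0005 0 0;1 0 0.001 0 0;1 0 0.001 0 0;1 0 0.001 0 0"

```text
clock: 8.17
tcp_pos: [0.6249, -0.1787, 0.0443]
orientation: [-0.037, -3.141, -0.0]
contact_force: [0.9, -0.5, 0.3]
grip_width: -0.0002
gripper_force: 0.5
```

Call:
play_rows:
  targets: "1 0 0.0005 0 0;1 0 0.001 0 0;1 0 0.001 0 0;1 0 0.001 0 0"

```text
clock: 8.5
tcp_pos: [0.6249, -0.1784, 0.0444]
orientation: [0.038, 3.141, -0.001]
contact_force: [1.5, -4.4, -0.5]
grip_width: 0.0001
gripper_force: 1.6
```

Call:
play_rows:
  targets: "1 0 0.0005 0 0;1 0 0.0005 0 0;1 0 0.0005 0 0"

```text
clock: 8.75
tcp_pos: [0.625, -0.1782, 0.0444]
orientation: [0.038, 3.141, -0.002]
contact_force: [0.5, -5.2, -0.7]
grip_width: -0.0002
gripper_force: 2.1
```

```bash
python3 - <<'E'
from ob import *
st();red("side")
E
```

```text
{'clock': 8.75, 'joints': [-0.2317, 0.735, 0.5972, 1.781, -0.5527, 0.7982, 2.188], 'tcp_pos': [0.625, -0.1782, 0.0444], 'contact_force': [0.4792, -5.2024, -0.6902]}
side red centroid [ 0.6263 -0.1573  0.053 ] 106 angle(world, from -y) 1.6048925061221773 rad 0.04934078525928196
```

The lever has met its stop: the force rose to about 5 N and motion ceased. I back off and rise.

Call:
play_rows:
  targets: "1 0 -0.01 0 0;1 0 -0.025 0 0;1 0 -0.03 -0.03 0;1 0 -0.03 -0.06 0;1 0 -0.03 -0.09 0;1 0 -0.03 -0.12 0;1 0 -0.03 -0.12 0"

```text
clock: 9.38
tcp_pos: [0.6269, -0.2086, 0.1703]
orientation: [0.038, 3.133, -0.001]
contact_force: [0.2, -0.9, 0.2]
grip_width: -0.0002
gripper_force: 0.0
```

```bash
python3 - <<'E'
from ob import *
st();red("side")
c=r.camera_info("top");s=r.camera_info("side")
im=cv2.imread("pics/top0.png");g=cv2.cvtColor(im,cv2.COLOR_BGR2GRAY)
# rim ellipses: threshold dark interior vs. light rim ring; edges along radial lines
def rim(g,ci,guess):
    pts=[]
    B=g.astype(np.float32)
    for a in np.linspace(0,2*np.pi,72,endpoint=False):
        rr=np.arange(.017,.029,.0005);px=np.array([proj(ci,(guess[0]+q*np.cos(a),guess[1]+q*np.sin(a),.086)) for q in rr]).astype(np.float32)
        v=cv2.remap(B,px[None,:,0],px[None,:,1],cv2.INTER_LINEAR)[0];k=np.argmax(np.gradient(v))
        q=rr[k];pts.append((guess[0]+q*np.cos(a),guess[1]+q*np.sin(a)))
    p=np.array(pts,np.float32);(cx,cy),rad=cv2.fitEllipse(p)[0],np.array(cv2.fitEllipse(p)[1])/2
    return cx,cy,rad
print("topR",rim(g,c,(.569,-.093)),"topL",rim(g,c,(.570,-.028)))
g2=cv2.cvtColor(cv2.imread("pics/side0.png"),cv2.COLOR_BGR2GRAY)
print("sideR",rim(g2,s,(.569,-.093)),"sideL",rim(g2,s,(.570,-.028)))
print(proj(s,(.569,-.093,.086)),proj(s,(.570,-.028,.086)))
E
```

```text
{'clock': 9.3833, 'joints': [-0.2513, 0.5986, 0.7002, 1.6905, -0.4458, 1.0094, 2.1498], 'tcp_pos': [0.6269, -0.2086, 0.1703], 'contact_force': [0.199, -0.8863, 0.1761]}
side red centroid [ 0.6265 -0.157   0.053 ] 95 angle(world, from -y) 1.6120672832752652 rad 0.049499158516708414
topR (0.5686458349227905, -0.09155910462141037, array([0.0223, 0.0225])) topL (0.5696411728858948, -0.02465561404824257, array([0.0202, 0.0225]))
sideR (0.5679751634597778, -0.09287495911121368, array([0.0221, 0.0225])) sideL (0.5706883668899536, -0.026821358129382133, array([0.0222, 0.0228]))
[281.0582 224.3678] [269.5772 251.0384]
```

Call:
play_rows:
  targets: "1 0.015 0.03 0 0;1 0.03 0.06 0 0;1 0.045 0.09 0 0;1 0.059 0.116 0 0;1 0.059 0.116 0.02 0;1 0.059 0.116 0.04 0;1 0.059 0.116 0.04 0;1 0.059 0.116 0.04 0"

```text
clock: 10.1
tcp_pos: [0.5666, -0.0895, 0.1231]
orientation: [-0.037, -3.137, -0.001]
contact_force: [-0.2, -0.0, 1.2]
grip_width: 0.0
gripper_force: 0.0
```

```bash
python3 - <<'E'
from ob import *
o=st();print(R.from_rotvec(o['orientation']).as_matrix())
a=r.grab_frame("top");b=r.grab_frame("side");w=r.camera_info("wrist");d=r.grab_frame("wrist")
rs=lambda x:cv2.resize(x,(400,300),interpolation=cv2.INTER_CUBIC)
cv2.imwrite("pics/well.png",np.vstack([np.hstack([rs(a[165:255,210:330]),rs(b[170:290,210:370])]),np.hstack([rs(d),rs(d[180:330,184:384])])])[:,:,::-1])
print(proj(w,(.5685,-.092,.086),True),proj(w,o['tcp_pos'],True))
E
```

```text
{'clock': 10.1, 'joints': [-0.4699, 0.5277, 0.6919, 1.9304, -0.444, 0.8443, 2.0058], 'tcp_pos': [0.5666, -0.0895, 0.1231], 'contact_force': [-0.1838, -0.0023, 1.2309]}
[[-0.9997  0.0237 -0.004 ]
 [ 0.0237  0.9997  0.0004]
 [ 0.004   0.0003 -1.    ]]
[281.3596 238.6799] [285.6627 262.2425]
```

View pics/well.png

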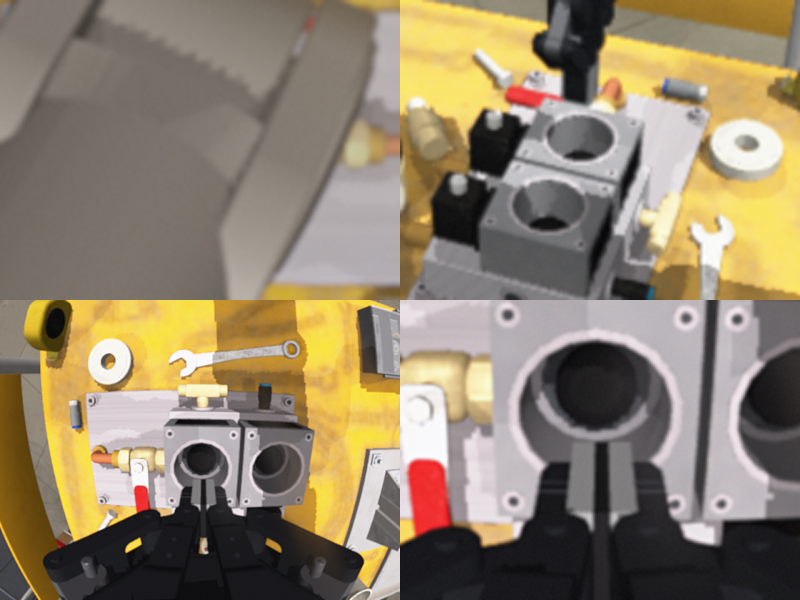

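The composite shows the lever crosswise (red, 140,498) and the fingertip over the right well, about centred on the rim. The tee is in front of this well and the loose parts are unmoved. I descend into the well.

Call:
play_rows:
  targets: "1 0 0 0.01 0;1 0 0 0.02 0;1 0 0 0.03 0;1 0 0 0.04 0;1 0 0 0.05 0;1 0 0 0.056 0;1 0 0 0.056 0;1 0 0 0.056 0"

```text
clock: 10.92
tcp_pos: [0.5678, -0.09, 0.0678]
orientation: [-0.038, -3.14, 0.0]
contact_force: [0.2, -0.2, -0.3]
grip_width: 0.0004
gripper_force: 0.0
```

Call:
play_rows:
  targets: "1 0 0 0.002 0;1 0 0 0.004 0;1 0 0 0.006 0;1 0 0 0.008 0;1 0 0 0.008 0;1 0 0 0.008 0"

```text
clock: 11.42
tcp_pos: [0.5684, -0.0898, 0.0606]
orientation: [0.037, 3.141, 0.0]
contact_force: [-0.4, 0.4, 3.6]
grip_width: -0.0002
gripper_force: 1.7
```

Call:
play_rows:
  targets: "1 0 0 0.002 0;1 0 0 0.003 0;1 0 0 0.004 0;1 0 0 0.005 0;1 0 0 0.005 0"

```text
clock: 11.83
tcp_pos: [0.5684, -0.0899, 0.0554]
orientation: [0.037, 3.141, 0.0]
contact_force: [-0.0, 0.4, 5.6]
grip_width: -0.0002
gripper_force: 2.8
```

Call:
play_rows:
  targets: "1 0 0 0.001 0;1 0 0 0.002 0;1 0 0 0.002 0"

```text
clock: 12.08
tcp_pos: [0.5684, -0.0899, 0.0541]
orientation: [0.038, 3.141, 0.001]
contact_force: [-2.2, 1.4, 11.8]
grip_width: 0.0003
gripper_force: 5.9
```

Call:
play_rows:
  targets: "1 0 0 0.0005 0;1 0 0 0.001 0;1 0 0 0.001 0"

```text
clock: 12.33
tcp_pos: [0.5684, -0.0899, 0.054]
orientation: [0.038, 3.141, 0.002]
contact_force: [-6.0, 2.3, 21.9]
grip_width: -0.0001
gripper_force: 10.8
```

The button is at its stop (z 0.054, force well above 6 N). I hold it there for over two seconds.

Call:
play_rows:
  targets: "1 0 0 -0.0005 0;1 0 0 -0.0005 0;1 0 0 -0.0005 0;1 0 0 -0.0005 0;1 0 0 -0.0005 0;1 0 0 -0.0005 0;1 0 0 -0.0005 0;1 0 0 -0.0005 0"

```text
clock: 13.0
tcp_pos: [0.5684, -0.0899, 0.054]
orientation: [0.038, 3.141, 0.002]
contact_force: [-4.6, 1.9, 15.9]
grip_width: 0.0002
gripper_force: 8.4
```

Call:
play_rows:
  targets: "1 0 0 0 0;1 0 0 0 0;1 0 0 0 0;1 0 0 0 0;1 0 0 0 0;1 0 0 0 0;1 0 0 0 0;1 0 0 0 0"

```text
clock: 13.67
tcp_pos: [0.5684, -0.0899, 0.054]
orientation: [0.038, 3.141, 0.002]
contact_force: [-4.6, 0.5, 18.0]
grip_width: -0.0001
gripper_force: 8.4
```

Call:
play_rows:
  targets: "1 0 0 0 0;1 0 0 0 0;1 0 0 0 0;1 0 0 0 0;1 0 0 0 0;1 0 0 0 0;1 0 0 0 0;1 0 0 0 0"

```text
clock: 14.33
tcp_pos: [0.5684, -0.0898, 0.054]
orientation: [0.038, 3.141, 0.002]
contact_force: [-4.1, 1.2, 17.7]
grip_width: -0.0
gripper_force: 8.4
```

Call:
play_rows:
  targets: "1 0 0 0 0;1 0 0 0 0;1 0 0 0 0;1 0 0 0 0;1 0 0 0 0;1 0 0 0 0;1 0 0 0 0;1 0 0 0 0"

```text
clock: 15.0
tcp_pos: [0.5684, -0.0899, 0.054]
orientation: [0.038, 3.141, 0.002]
contact_force: [-4.2, 1.5, 16.8]
grip_width: 0.0002
gripper_force: 8.4
```

Call:
play_rows:
  targets: "1 0 0 -0.003 0;1 0 0 -0.006 0;1 0 0 -0.012 0;1 0 0 -0.025 0;1 0 0 -0.045 0;1 0 0 -0.07 0;1 0 0 -0.1 0;1 0 0 -0.12 0"

```text
clock: 15.67
tcp_pos: [0.5681, -0.0904, 0.1754]
orientation: [0.039, 3.14, -0.001]
contact_force: [1.4, -0.0, 0.3]
grip_width: -0.0001
gripper_force: 0.0
```

Call:
play_rows:
  targets: "1 0.03 0 -0.02 0;1 0.06 0 -0.04 0;1 0.06 0 -0.06 0;1 0.06 0 -0.06 0;1 0.06 0 -0.06 0"

```text
clock: 16.08
tcp_pos: [0.5083, -0.0883, 0.234]
orientation: [0.037, 3.139, 0.002]
contact_force: [0.0, -0.3, -0.2]
grip_width: 0.0
gripper_force: 0.0
```

```bash
python3 - <<'E'
from ob import *
o=st();red("side")
b=r.grab_frame("side");d=r.grab_frame("wrist")
cv2.imwrite("pics/end.png",np.hstack([cv2.resize(b[150:300,200:400],(400,300),interpolation=cv2.INTER_CUBIC),cv2.resize(d,(400,300))])[:,:,::-1])
E
```

```text
{'clock': 16.0833, 'joints': [-0.6439, 0.2692, 0.8393, 1.9705, -0.2395, 1.0, 1.8551], 'tcp_pos': [0.5083, -0.0883, 0.234], 'contact_force': [0.0199, -0.3242, -0.1836]}
side red centroid [ 0.6262 -0.1569  0.053 ] 93 angle(world, from -y) 1.6138422248542106 rad 0.049209833870637196
```

View pics/end.png

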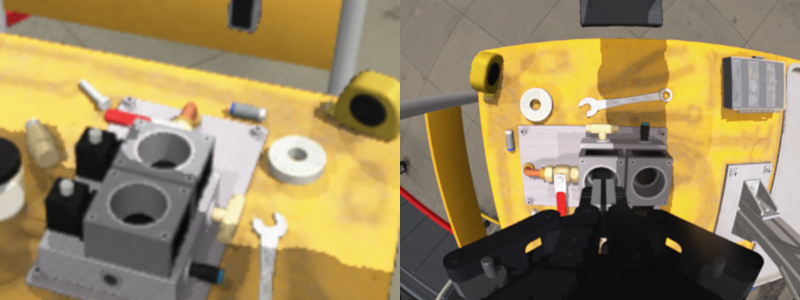

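The final view shows the lever crosswise (560,197), the finger clear and the loose parts in place.

```bash
python3 -c "
from bench import r
print(r.hand_in())"
```

```text
the job is handed in; nothing more can be done
None
```

The supply lever is pushed round to its stop (crosswise, about 5 N at the end). The right-hand valve's override, the one carrying the tee, was held at its stop for about 2.7 s and released. The loose parts were left where they lay, and the job is handed in at about 16 s.

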